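# Moisture check of a clamped stump model

## Task

Take the moisture meter out of its holder, aim it squarely at the steel test spot in the sawn end of the foam model in the vise, and press it on gently until the sprung nose is about half-way in; hold it still there for two seconds. Then put the meter back in its holder, nose down and upright with its flange resting on the rim, let go of it, and leave the vise head and everything else on the bench as they are.

Things in the scene. Friction and masses are not known exactly. Their poses are not given: they have to be found in the camera images.
- meter: moisture meter, a wand 158 mm long, about 0.2 kg. Origin: on its axis at the free end of its nose when fully out; z from nose to butt, display on the -x side. Along z: steel nose 14 mm across (0 to 26 mm), black shaft 28 across (26 to 85), flange 56 across (85 to 91), white grip 36 along x by 30 along y (91 to 158). Starts upright in the holder, nose down, flange on the rim
- meter_grip (a point): middle of the meter's white grip, on its axis, 130 mm from the free nose end and 28 mm from the butt end; axes as the meter's
- nose_tip (a point): centre of the free end of the meter's sprung nose; it moves with the nose; axes as the meter's
- nose (a joint): how far the nose is pushed into the meter, m: 0 fully out, 0.012 at its hard stop. The spring needs 2 N to start and 0.5 N more per mm (5 N half-way, 8 N at the stop).
- vise: blue vise fixed to the bench, base 130 by 120 mm; origin under its centre. Its clamp head pivots 85 mm up and leans 0.2 to 0.55 rad to the vise's -x side; a steel rod in it carries a pale blue foam stump model 85 mm long, rounded below, with a flat sawn upper end 90 mm across; the test spot is a steel disc 36 mm across flush in its centre. All hold firm below 25 N
- clamp_axis (a point): point on the clamp head's axis, 100 mm from its pivot; z runs along the rod out through the centre of the test spot, square to the sawn end. The rod is clamped at any length: the sawn end lies 15 to 50 mm beyond this point along +z; how far is not measured and must be felt or seen
- holder_hole0 (a point): grey holder block 90 by 90 by 100 mm high, fixed to the bench, with one round upright hole 39 mm across right through it; this point is the centre of the hole's mouth, at the top, z up. With the meter home its meter_grip point stands 45 mm above this point.
- bowl: black rubber mixing bowl, about 104 mm across, 65 mm high; origin under its centre; bystander
- rasp: rasp with a wooden handle, 195 mm long along x, 22 mm wide and high; origin near its middle, on the bench; bystander
- sprayer: spray bottle, 72 mm across, 225 mm high; origin under its centre; bystander
- mallet: rubber mallet 260 mm long, lying along its x; bystander
- flask: violet drink bottle, 68 mm across, 210 mm high; origin under its centre; bystander
- offcut: round foam offcut lying along its x, 130 mm long, 72 mm across; origin under its middle; bystander
- jar: white jar, 74 mm across, 85 mm high; origin under its centre; bystander
Mind the look-alikes: they are no part of the job. What is shaped like the meter but pink or turquoise is not meant.

How it is judged (in metres and radians):
On the way:
1. the nose is pressed on the test spot, square to the sawn end (within 8 degrees), within 12 mm of its centre each way, pushed in 2.5 to 11 mm, and the meter is held still for 1 s (value of joint nose between 0.0025 and 0.011 m and contact force between meter and vise above 1 N and x of nose_tip in the frame of clamp_axis between -0.012 and 0.012 m and y of nose_tip in the frame of clamp_axis between -0.012 and 0.012 m and z of nose_tip in the frame of clamp_axis above 0.005 m and angle between the z axis of meter and the z axis of clamp_axis, either way round below 0.14 rad and linear speed of meter below 0.015 m/s and angular speed of meter below 0.15 rad/s), for 1 s.
At the end, for the whole second after the job is handed in: the meter is upright (within about 6 degrees) and still in the holder: its axis within 15 mm of the hole's, its grip point 40 to 50 mm above the hole's mouth (flange on the rim) (horizontal distance between meter_grip and holder_hole0 below 0.015 m and angle between meter's own z axis and vertical below 0.1 rad and z of meter_grip in the frame of holder_hole0 between 0.04 and 0.05 m and linear speed of meter below 0.02 m/s); the robot touches nothing.
It fails at once if the meter is pressed or knocked against the vise or model with over 22 N (contact force between meter and vise above 22 N).
It fails at once if the vise's head is swung by more than 10 mm at the clamp axis point (distance of clamp_axis from where it was at the start of the episode above 0.01 m).
It fails at once if a bystander is shifted or tipped by more than 30 mm (distance of any of bowl, rasp, sprayer, mallet, flask, offcut, jar from where it was at the start of the episode above 0.03 m or angle between any of bowl, sprayer, flask, jar's own z axis and vertical above 0.5 rad).
It also fails if it takes over 61 s, if anything falls off the work surface, if the arm or the gripper's body presses on something with over 40 N, if the wrist force passes 120 N, or if a joint passes its speed limit or range.

## Robot

A 6-joint arm with a two-finger parallel gripper is mounted at the origin on the work surface. World frame = base frame: x ahead of the robot, y to its left, z up, the work surface at z = 0. Lengths are in mm, angles in degrees, forces in N, time in s.
With the tool pointing down it reaches from about 375 to 925 mm from the base axis. Payload 5.7 kg.
Tool frame: the origin (TCP) lies at the very end of the fingers, on their centre line; the grasp point (between the pads) lies 19 mm behind it; z points along the fingers, y is the line along which they close (so a half turn about z gives the same grasp; the last joint's range is limited). The gripper opens to 88 mm and grips with 3 to 60 N. Pads are 20 mm wide; open, the fingers measure 115 mm over their backs; the gripper's body (75 mm by 178 mm) begins 61 mm behind the grasp point.
Start: joints at [-72.943, 20.558, 86.54, -0, 72.909, -6.595], TCP at [240.687, -549.574, 222.623] pointing down, gripper open.
Joint ranges: [-170.27, 170.27], [-57.76, 135], [12.27, 136.19], [-55.21, 235.2], [11.17, 155.16], [-170.74, 170.74]. Speed limits (degrees/s): [136.94, 136.94, 180, 180, 180, 180].

## Interface

Orientations are given as [roll, pitch, yaw] about the fixed x, y, z axes, in that order (R = Rz(yaw) Ry(pitch) Rx(roll)).
In Python, from station import ctrl, optics, ticket, nets gives the robot as it stands.
- The arm moves only by the shell command python3 -m creep 'ROWS' [OPENING] [FORCE]. ROWS is JSON, a list of rows, each a list of 6 numbers: the shift along the tool's x, y, z in units of 300 mm (1.0 is 300 mm), then the turn, a rotation vector about the tool's x, y, z in units of pi/2 rad (1.0 is pi/2 rad). In form: [[x, y, z, wx, wy, wz], ...]. A call has 1 to 20 rows; each row is the pose to reach, as a shift and turn from the pose commanded when the call began, along the tool's axes at that moment; what a row does not reach only later rows make up. A row lasts 1/12 s, in which the tool goes at most 41.7 mm and 7.16 degrees, less where a joint would pass 70% of its speed; a pose out of reach is approached as far as the arm can. A call with a number of a shift or a turn outside -1 to 1 is refused whole. A call with a gripper value outside its range is refused whole. OPENING is the closure in counts, from 0 (fully open) to 255 (shut), set as the call begins (- or left out, the last holds). The fingers move at their own pace and stop on an object; FORCE is the grip in N (left out, the last holds). Time passes only in rows, so rows that repeat a pose let the fingers close. It gives the time, the measured TCP pose, the force, the opening and the grip force at its end, in the units of the state.
- ctrl.state(): the state, without advancing time (a new reading comes with each control period).
- optics.camera(name): name is "side" or "top"; returns a dict with "img" (420x560x3 uint8, red, green, blue), "range_z" (420x560 float32, mm along the optical axis (not along the pixel's ray), 0 where there is no reading), "mtx" (3x3 intrinsics, pixels), "extrinsics" (4x4, takes a point from camera to world coordinates). Camera axes: x right, y down, z forward; pixel columns grow to the right and rows downward; lengths in mm; the calibration is good to about 2 mm. A picture is of the moment at which its call begins.
- ticket.sign_off(): hands the job in; it is judged then, once.
Trained networks look in a picture, given as the dict that the camera call returned (one of the last four; its "shot" number tells which), for a name from the list of things; names that differ only in an ending like _2 or _b are one class to them, and where a whole thing is asked for, a point or a joint stands for the part that bears it (a point fixed in the world has none). Each returns a list of dicts, best first, with "p" (0 to 1); they miss things now and then, are a little off and sometimes report something else, mostly with a low value. They report only what shows in the picture. A call takes as long as a camera call. They do not tell look-alikes from the thing itself.
- nets.outline_of(label, picture): "pixels" (420x560 bool, what is visible of it) and "box" ([left, top, width, height] in pixels, round what is visible of it).
The state is a dict: "clock": time; "joints": joint angles; "qvel": joint speeds; "joint_efforts": joint torques, N m; "tool_pos": TCP position; "tool_rot": TCP orientation; "wrist_force": force on the tool from outside, world axes, zero at the start; "wrist_torque": the same for the moment, N m; "width": finger opening in mm; "gripper_force": force on a finger pad.
Only numpy, scipy, OpenCV 4.12 (cv2) and the standard library are available. Lean on these libraries where they do the work, as an engineer would, in place of code of your own. Each camera call takes 0.05 s, during which the arm holds its last target. There are 200 camera calls.

## Working session

There is one attempt and no reset: what is moved stays moved. The work goes in short steps, Python scripts to look and compute and a shell command to move; the robot and the scene stay as the last step left them, time stands still between calls to the robot, and variables do not carry over. Pictures are saved under pics/ and viewed, at most 10 in all, crops included, and the job is handed in when it is done.

```bash
mkdir -p pics; cat > h.py <<'E'
import numpy as np,cv2
from station import ctrl,optics,ticket,nets
def cloud(c):
    z=c["range_z"];v,u=np.indices(z.shape);K=c["mtx"]
    p=np.stack([(u-K[0,2])/K[0,0]*z,(v-K[1,2])/K[1,1]*z,z],-1)
    E=c["extrinsics"];return p@E[:3,:3].T+E[:3,3]
E
python3 - <<'E'
from h import *
ims=[]
for n in ["side","top"]:
    c=optics.camera(n);P=cloud(c);np.savez(f"{n}.npz",img=c["img"],P=P,z=c["range_z"],E=c["extrinsics"],K=c["mtx"])
    cv2.imwrite(f"pics/{n}.png",c["img"][:,:,::-1])
    print(n,c["extrinsics"][:3,3].round(),c["extrinsics"][:3,2].round(2))
    for l in ["meter","vise","holder_hole0","bowl","rasp","sprayer","mallet","flask","offcut","jar"]:
        try:
            for d in nets.outline_of(l,c)[:3]:
                q=P[d["pixels"]&(c["range_z"]>0)]
                print(l,round(d["p"],2),d["box"],np.median(q,0).round(),q.min(0).round(),q.max(0).round(),c["img"][d["pixels"]].mean(0).round())
        except Exception as e: print(l,e)
print(ctrl.state())
E
```

```text
side [-107.  789. 1100.] [ 0.49 -0.54 -0.68]
meter 0.84 [216.1, 200.6, 15.4, 41.2] [693. 133. 111.] [674.  -7.  -3.] [834. 151. 163.] [141.  81.  96.]
meter 0.78 [233.3, 227.3, 21.4, 31.9] [556. 192. 135.] [535.  52.   1.] [708. 215. 177.] [114. 115. 106.]
meter 0.48 [376.6, 158.7, 19.8, 24.7] [ 488. -435.   58.] [ 232. -487.   16.] [521.  62. 458.] [130. 141. 139.]
vise 0.76 [299.5, 137.3, 53.4, 73.1] [ 578. -223.   91.] [ 525. -332.   -2.] [ 677. -172.  233.] [ 76.  93. 109.]
holder_hole0 0.59 [224.7, 237.5, 37.6, 49.8] [542. 208.  79.] [499.  56.  -4.] [697. 246. 109.] [78. 79. 77.]
holder_hole0 0.44 [377.9, 156.5, 17.3, 26.5] [ 486. -434.   59.] [ 231. -487.   16.] [518.  62. 482.] [129. 140. 139.]
bowl 0.82 [307.2, 238.9, 39.5, 33.7] [417.  -3.  41.] [354. -91.  -3.] [495.  68.  71.] [30. 30. 29.]
bowl 0.27 [166.8, 223.3, 60.1, 62.5] [682. 236.  24.] [603. 207.   4.] [864. 293.  33.] [115.  95.  70.]
rasp 0.67 [258.1, 211.9, 41.9, 36.1] [596.   5.  14.] [501. -32.  -4.] [696.  21.  30.] [146. 135. 117.]
rasp 0.33 [238.0, 140.3, 25.7, 65.7] [761. -42. 114.] [  720. -1023.  -759.]
[... 2235 characters left out ...]
92. 88.]
{'clock': 1.1, 'joints': array([-7.29443973e+01,  2.05576451e+01,  8.65400842e+01, -7.80516679e-04,
        7.29077437e+01, -6.59387338e+00]), 'qvel': array([-0.03236301,  0.02568493,  0.11481824,  0.10232979,  0.02686114,
        0.03563893]), 'joint_efforts': array([ 1.95289635e-03, -5.15346944e+01, -2.71133280e+01,  6.76205498e-02,
        2.44889507e-02, -5.44283944e-05]), 'tool_pos': array([ 240.67190809, -549.58225002,  222.62002614]), 'tool_rot': array([-1.79994478e+02,  1.12614173e-04,  2.36497055e+01]), 'wrist_force': array([0.04749146, 0.40529559, 0.4297199 ]), 'wrist_torque': array([ 0.01733684,  0.01234503, -0.00853316]), 'gripper_force': 0.0, 'width': 87.85078067795932}
```

View pics/side.png

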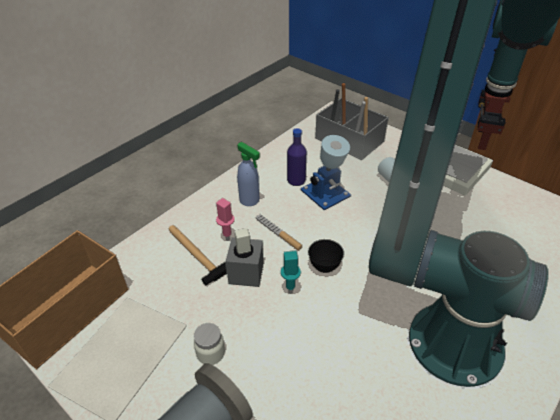

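View pics/top.png

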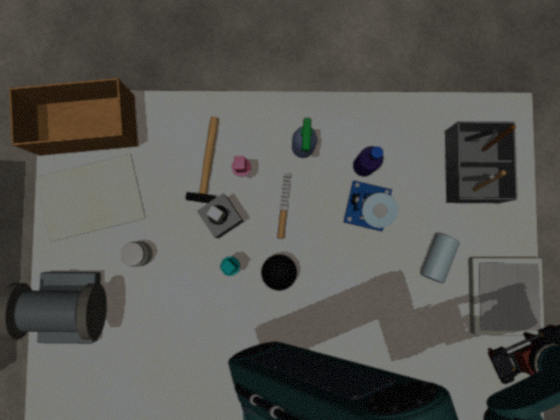

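The side view shows the white-gripped meter in the grey holder at about (243,255), the vise with the foam model at (330,165), and pink and turquoise decoys at (225,215) and (290,270). In the top view the meter is at (217,213) and the sawn end at (380,210).

```bash
python3 - <<'E'
from h import *
A=[np.load(f"{n}.npz") for n in ("side","top")]
for n,a in zip(("side","top"),A):
    P=a["P"];ok=a["z"]>0
    def sel(lo,hi): return ok&np.all((P>lo)&(P<hi),-1)
    m=sel([500,110,160],[620,250,190]); q=P[m]
    print(n,"butt",len(q),q.mean(0).round(1),np.median(q[:,2]).round(1),cv2.minAreaRect(q[:,:2].astype(np.float32)))
    m=sel([480,100,92],[650,260,104]); q=P[m]
    print(n,"block",len(q),np.median(q[:,2]).round(1),cv2.minAreaRect(q[:,:2].astype(np.float32)))
    m=sel([480,-350,170],[690,-150,260]); q=P[m]
    # ransac plane
    rng=np.random.default_rng(0);best=None
    for _ in range(500):
        s=q[rng.choice(len(q),3,False)];nn=np.cross(s[1]-s[0],s[2]-s[0]);L=np.linalg.norm(nn)
        if L<100: continue
        nn/=L;i=abs((q-s[0])@nn)<2.5
        if best is None or i.sum()>best.sum(): best=i
    r=q[best];c=r.mean(0);nn=np.linalg.svd(r-c)[2][2];nn*=np.sign(nn[2])
    i=abs((q-c)@nn)<3;r=q[i];c=r.mean(0);nn=np.linalg.svd(r-c)[2][2];nn*=np.sign(nn[2])
    e1=np.cross(nn,[0,1,0]);e1/=np.linalg.norm(e1);e2=np.cross(nn,e1)
    uv=np.c_[(r-c)@e1,(r-c)@e2].astype(np.float32);(cx,cy),rad=cv2.minEnclosingCircle(uv)
    print(n,"face",len(r),len(q),c.round(1),"n",nn.round(3),"tilt",np.arccos(nn[2]).round(3),"az",np.degrees(np.arctan2(nn[1],nn[0])).round(1),"circ",(c+cx*e1+cy*e2).round(1),rad, "ell",cv2.fitEllipse(cv2.convexHull(uv)))
    # vise base
    m=sel([450,-350,8],[700,-120,40]);q=P[m]
    print(n,"base",len(q),np.percentile(q[:,2],[10,50,90]),cv2.minAreaRect(q[:,:2].astype(np.float32)))
    x,y,w,h=(190,115,180,160) if n=="side" else (180,140,240,110)
    cv2.imwrite(f"pics/{n}c.png",cv2.resize(a["img"][y:y+h,x:x+w,::-1],None,fx=3.3,fy=3.3,interpolation=cv2.INTER_CUBIC))
E
```

```text
side butt 148 [561.4 188.5 171.3] 172.7 ((563.1171875, 185.97731018066406), (37.05589294433594, 30.7606143951416), 59.02708053588867)
side block 522 100.4 ((563.2267456054688, 183.69635009765625), (90.92828369140625, 96.54969024658203), 35.06746292114258)
side face 396 717 [ 569.5 -236.1  221.5] n [-0.232  0.068  0.97 ] tilt 0.244 az 163.5 circ [ 568.1 -238.4  221.3] 47.252601623535156 ell ((-0.07985293865203857, 1.6387710571289062), (86.95113372802734, 94.41265869140625), 23.997114181518555)
side base 736 [ 9.97486196 13.89890449 25.90061028] ((600.0838623046875, -256.1465759277344), (183.44293212890625, 169.35980224609375), 60.90856170654297)
top butt 165 [563.7 183.1 172.3] 172.3 ((563.959716796875, 183.595458984375), (37.38908386230469, 29.86924171447754), 56.69245147705078)
top block 696 100.0 ((563.8388671875, 181.92823791503906), (90.68769073486328, 89.82003784179688), 34.33669662475586)
top face 764 1013 [ 570.5 -239.5  221.6] n [-0.218  0.056  0.974] tilt 0.227 az 165.7 circ [ 569.8 -239.2  221.4] 44.90626907348633 ell ((0.3860865831375122, 0.18184196949005127), (87.21913146972656, 88.58279418945312), 112.52454376220703)
top base 773 [ 8.8911393  12.30906693 17.4154974 ] ((576.9996948242188, -240.09701538085938), (216.04547119140625, 228.8640899658203), 77.59735870361328)
```

View pics/topc.png

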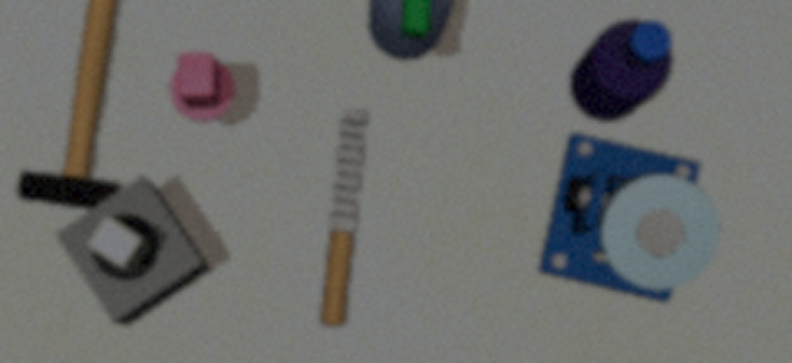

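View pics/sidec.png

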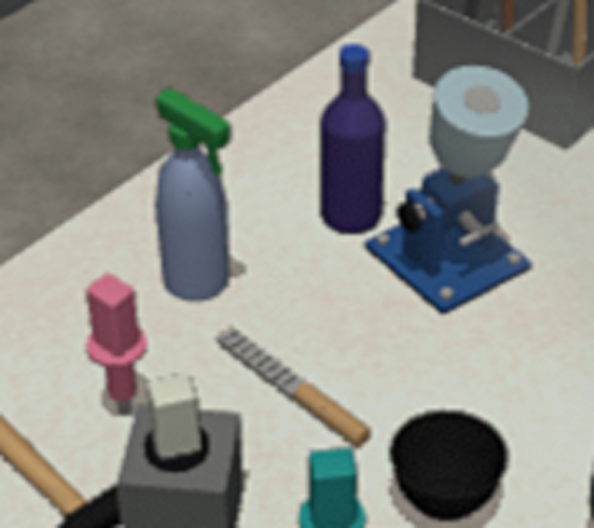

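The crops show the steel disc centred in the pale sawn face at about (660,232) in the top crop, and the white grip standing in the hole at (115,243). The fits from both cameras agree, so I'm setting out.

```bash
cat >> h.py <<'E'
from scipy.spatial.transform import Rotation as Ro
def delta(pos,R,base=None):
    """tool-frame shift (300 mm) and turn (pi/2) from current (or base) pose"""
    s=ctrl.state();p0,R0=(np.array(s["tool_pos"]),Ro.from_euler("xyz",s["tool_rot"],degrees=True)) if base is None else base
    return np.r_[R0.inv().apply(np.array(pos)-p0)/300,(R0.inv()*R).as_rotvec()/(np.pi/2)].round(3)
down=lambda yaw:Ro.from_euler("xyz",[180,0,yaw],degrees=True)
E
python3 - <<'E'
from h import *
s=ctrl.state();R0=Ro.from_euler("xyz",s["tool_rot"],degrees=True)
a=(np.array([400.,-183,320]),down(40));b=(np.array([564,183.7,320]),down(58))
print(delta(*a)); print(delta(*b,base=a)); m=(np.array([480.,0,320]),down(49));print(delta(*m,base=a),delta(*b,base=m))
E
```

```text
[ 0.977 -0.906 -0.325 -0.    -0.    -0.182]
[ 1.204 -0.585 -0.    -0.     0.    -0.2  ]
[ 0.596 -0.296 -0.     0.     0.    -0.1  ] [ 0.646 -0.19  -0.    -0.     0.    -0.1  ]
```

```bash
R='import'; python3 -m creep '[[0.1,-0.09,-0.325,0,0,0],[0.1,-0.09,-0.325,0,0,0],[0.977,-0.906,-0.325,0,0,-0.182],[0.977,-0.906,-0.325,0,0,-0.182],[0.977,-0.906,-0.325,0,0,-0.182],[0.977,-0.906,-0.325,0,0,-0.182],[0.977,-0.906,-0.325,0,0,-0.182],[0.977,-0.906,-0.325,0,0,-0.182],[0.977,-0.906,-0.325,0,0,-0.182],[0.977,-0.906,-0.325,0,0,-0.182],[0.977,-0.906,-0.325,0,0,-0.182],[0.977,-0.906,-0.325,0,0,-0.182],[0.977,-0.906,-0.325,0,0,-0.182]]' 0 30
python3 -m creep '[[0.596,-0.296,0,0,0,-0.1],[0.596,-0.296,0,0,0,-0.1],[0.596,-0.296,0,0,0,-0.1],[0.596,-0.296,0,0,0,-0.1],[0.596,-0.296,0,0,0,-0.1],[0.596,-0.296,0,0,0,-0.1]]'
python3 - <<'E'
from h import *
b=(np.array([564,183.7,200]),down(58));print(delta(*b));print(delta(np.array([564,183.7,126]),down(58),base=b))
E
```

```text
clock: 2.18
tool_pos: [400.6, -181.6, 320.5]
tool_rot: [180.0, -0.0, 40.3]
wrist_force: [0.4, 0.4, -0.3]
width: 88.2
gripper_force: 0.0
clock: 2.68
tool_pos: [482.0, 3.0, 320.0]
tool_rot: [-180.0, -0.1, 49.2]
wrist_force: [-1.1, -1.0, -0.3]
width: 88.2
gripper_force: 0.0
[ 0.634 -0.187  0.402 -0.    -0.002 -0.098]
[ 0.    -0.     0.247  0.     0.     0.   ]
```

```bash
python3 -m creep '[[0.634,-0.187,0.1,0,0,-0.098],[0.634,-0.187,0.1,0,0,-0.098],[0.634,-0.187,0.1,0,0,-0.098],[0.634,-0.187,0.1,0,0,-0.098],[0.634,-0.187,0.1,0,0,-0.098],[0.634,-0.187,0.1,0,0,-0.098],[0.634,-0.187,0.4,0,0,-0.098],[0.634,-0.187,0.4,0,0,-0.098],[0.634,-0.187,0.4,0,0,-0.098],[0.634,-0.187,0.4,0,0,-0.098]]'
python3 - <<'E'
from h import *
print(delta(np.array([564,183.7,126]),down(58)))
c=optics.camera("top");cv2.imwrite("pics/t2.png",cv2.resize(c["img"][120:300,120:320,::-1],None,fx=3,fy=3,interpolation=cv2.INTER_CUBIC))
c=optics.camera("side");cv2.imwrite("pics/s2.png",cv2.resize(c["img"][120:320,160:360,::-1],None,fx=3,fy=3,interpolation=cv2.INTER_CUBIC))
E
```

```text
clock: 3.52
tool_pos: [560.0, 177.7, 197.4]
tool_rot: [-179.7, 0.3, 57.7]
wrist_force: [0.1, 1.2, 0.1]
width: 87.9
gripper_force: 0.0
[ 0.025  0.002  0.238 -0.003  0.004 -0.003]
```

View pics/s2.png

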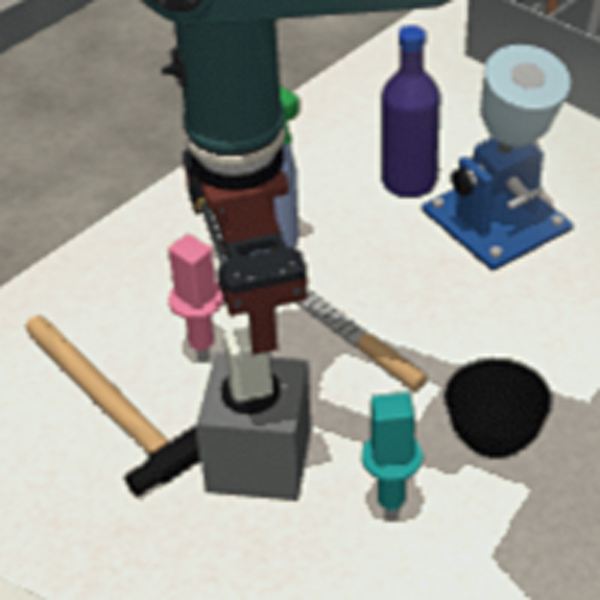

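The fingers straddle the white grip at about (255,355), above the holder. I'll check whether the arm has settled.

```bash
python3 -m creep '[[0,0,0,0,0,0],[0,0,0,0,0,0]]'
python3 - <<'E'
from h import *
print(delta(np.array([564,183.7,126]),down(58)))
E
```

```text
clock: 3.78
tool_pos: [564.1, 180.1, 202.8]
tool_rot: [179.8, -0.2, 57.8]
wrist_force: [-0.7, 0.3, -0.6]
width: 87.4
gripper_force: 0.0
[ 0.009 -0.007  0.256  0.002 -0.002 -0.002]
```

```bash
python3 -m creep '[[0.009,-0.007,0.05,0,0,0],[0.009,-0.007,0.1,0,0,0],[0.009,-0.007,0.15,0,0,0],[0.009,-0.007,0.2,0,0,0],[0.009,-0.007,0.25,0,0,0],[0.009,-0.007,0.255,0,0,0],[0.009,-0.007,0.255,0,0,0],[0.009,-0.007,0.255,0,0,0],[0.009,-0.007,0.255,0,0,0]]'
python3 - <<'E'
from h import *
print(delta(np.array([564,183.7,126]),down(58)))
E
```

```text
clock: 4.53
tool_pos: [563.1, 184.0, 125.3]
tool_rot: [179.9, -0.1, 57.9]
wrist_force: [0.1, 0.1, 0.1]
width: 88.1
gripper_force: 0.0
[ 0.001  0.003 -0.002  0.001 -0.001 -0.002]
```

```bash
python3 -m creep '[[0,0,0,0,0,0],[0,0,0,0,0,0],[0,0,0,0,0,0],[0,0,0,0,0,0],[0,0,0,0,0,0],[0,0,0,0,0,0],[0,0,0,0,0,0],[0,0,0,0,0,0],[0,0,0,0,0,0],[0,0,0,0,0,0],[0,0,0,0,0,0],[0,0,0,0,0,0]]' 255 30
```

```text
clock: 5.53
tool_pos: [561.9, 183.8, 123.6]
tool_rot: [-180.0, -0.0, 57.9]
wrist_force: [0.1, -0.3, 0.7]
width: 29.7
gripper_force: 30.0
```

```bash
python3 -m creep '[[0,0,-0.05,0,0,0],[0,0,-0.12,0,0,0],[0,0,-0.2,0,0,0],[0,0,-0.28,0,0,0],[0,0,-0.36,0,0,0],[0,0,-0.44,0,0,0],[0,0,-0.52,0,0,0],[0,0,-0.6,0,0,0],[0,0,-0.68,0,0,0],[0,0,-0.76,0,0,0],[0,0,-0.83,0,0,0],[0,0,-0.87,0,0,0],[0,0,-0.87,0,0,0],[0,0,-0.87,0,0,0]]'
cat >> h.py <<'E'
face=np.array([569.3,-239.1,221.4]);n=np.array([-.223,.060,.972]);n/=np.linalg.norm(n)
def press(d,yaw=58,tip=110):
    R0=down(yaw);z0=R0.apply([0,0,1]);ax=np.cross(z0,-n);a=np.arcsin(np.linalg.norm(ax))
    return face+n*(tip+d),Ro.from_rotvec(ax/np.linalg.norm(ax)*a)*R0
E
python3 - <<'E'
from h import *
m=(np.array([555.,-25,386]),down(58));print(delta(*m))
t=press(50);print(t[0],t[1].as_euler("xyz",degrees=True),delta(*t,base=m))
E
```

```text
clock: 6.7
tool_pos: [561.9, 183.8, 384.6]
tool_rot: [180.0, -0.0, 57.9]
wrist_force: [-0.7, -0.0, -1.8]
width: 29.9
gripper_force: 30.0
[-0.601  0.351 -0.005  0.    -0.    -0.002]
[ 533.5862882  -229.49092956  377.06694111] [167.19568963  -3.86194837  58.43349608] [-0.616  0.301  0.03  -0.142  0.043 -0.   ]
```

```bash
python3 -m creep '[[-0.06,0.035,0,0,0,0],[-0.12,0.07,0,0,0,0],[-0.18,0.105,0,0,0,0],[-0.24,0.14,0,0,0,0],[-0.3,0.175,0,0,0,0],[-0.36,0.21,0,0,0,0],[-0.42,0.245,0,0,0,0],[-0.48,0.28,0,0,0,0],[-0.54,0.315,0,0,0,0],[-0.6,0.35,0,0,0,0]]'
python3 -m creep '[[-0.06,0.03,0,-0.014,0.004,0],[-0.12,0.06,0,-0.028,0.008,0],[-0.18,0.09,0,-0.042,0.012,0],[-0.24,0.12,0,-0.056,0.016,0],[-0.3,0.15,0,-0.07,0.02,0],[-0.36,0.18,0,-0.085,0.025,0],[-0.42,0.21,0,-0.1,0.03,0],[-0.48,0.24,0,-0.115,0.035,0],[-0.54,0.27,0,-0.13,0.04,0],[-0.6,0.295,0.03,-0.142,0.043,0],[-0.616,0.301,0.03,-0.142,0.043,0],[-0.616,0.301,0.03,-0.142,0.043,0],[-0.616,0.301,0.03,-0.142,0.043,0],[-0.616,0.301,0.03,-0.142,0.043,0]]'
python3 - <<'E'
from h import *
print(delta(*press(20)))
s=ctrl.state();print(s["tool_pos"],s["wrist_force"])
for nme in ("side","top"):
    c=optics.camera(nme);P=cloud(c)
    o=nets.outline_of("meter",c)[:3];print([(d["p"],d["box"]) for d in o])
    x,y=(280,90) if nme=="side" else (310,150)
    cv2.imwrite(f"pics/{nme}3.png",cv2.resize(c["img"][y:y+110,x:x+110,::-1],None,fx=5,fy=5,interpolation=cv2.INTER_CUBIC))
E
```

```text
clock: 7.53
tool_pos: [553.9, -25.3, 382.5]
tool_rot: [-179.8, 0.1, 57.9]
wrist_force: [0.6, -0.3, -1.6]
width: 30.1
gripper_force: 30.0
clock: 8.7
tool_pos: [533.3, -228.1, 375.3]
tool_rot: [167.3, -3.9, 58.3]
wrist_force: [-0.2, -0.1, -1.6]
width: 30.1
gripper_force: 30.0
[-0.003  0.005  0.095 -0.001  0.    -0.001]
[ 533.30075018 -228.10414363  375.2774823 ] [-0.18965909 -0.08404695 -1.56214586]
[(0.96, [338.3, 90.3, 16.2, 42.9]), (0.96, [216.8, 199.4, 17.2, 43.5]), (0.76, [281.6, 250.0, 19.8, 45.2])]
[(0.72, [373.4, 207.9, 14.6, 23.7]), (0.61, [220.8, 255.4, 21.8, 22.1]), (0.59, [232.8, 155.7, 22.0, 20.9])]
```

View pics/side3.png

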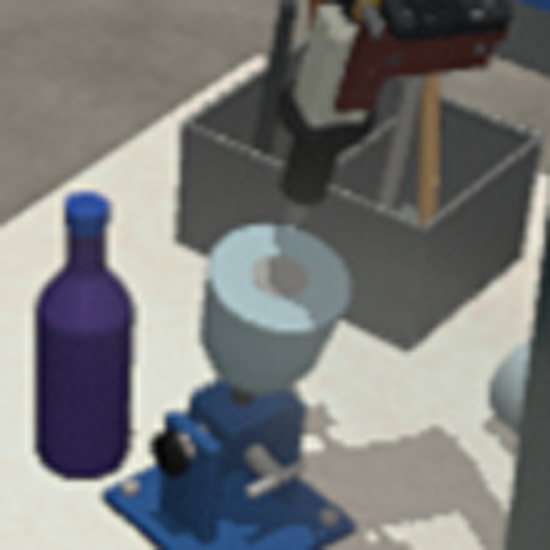

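The meter is held straight, with its nose at about (290,220) in the crop, above the disc at (280,275). I'll approach slowly and feel for contact.

```bash
python3 -m creep '[[0,0.004,0.03,0,0,0],[-0.002,0.004,0.06,0,0,0],[-0.002,0.004,0.09,0,0,0],[-0.002,0.004,0.11,0,0,0],[-0.002,0.004,0.125,0,0,0],[-0.002,0.004,0.135,0,0,0],[-0.002,0.004,0.135,0,0,0],[-0.002,0.004,0.135,0,0,0]]'
python3 - <<'E'
from h import *
print(delta(*press(0)),delta(*press(-6)))
E1=None
for nme in ("side","top"):
    c=optics.camera(nme);E=c["extrinsics"];s=ctrl.state()
    R=Ro.from_euler("xyz",s["tool_rot"],degrees=True);o=[]
    for p in (face,s["tool_pos"]+R.apply([0,0,110]),s["tool_pos"]+R.apply([0,0,84])):
        q=c["mtx"]@(E[:3,:3].T@(p-E[:3,3]));o.append((q[:2]/q[2]).round(1))
    x,y=(310,100) if nme=="side" else (340,170)
    print(nme,[((k-[x,y])*6).round() for k in o])
    cv2.imwrite(f"pics/{nme}4.png",cv2.resize(c["img"][y:y+60,x:x+60,::-1],None,fx=6,fy=6,interpolation=cv2.INTER_CUBIC))
a=cv2.imread("pics/side4.png");b=cv2.imread("pics/top4.png");cv2.imwrite("pics/both4.png",np.hstack([a,b]))
E
```

```text
clock: 9.57
tool_pos: [542.9, -232.7, 336.4]
tool_rot: [167.2, -3.8, 58.3]
wrist_force: [1.0, -0.1, -1.7]
width: 29.8
gripper_force: 30.0
[ 0.002 -0.001  0.027 -0.     0.001 -0.002] [ 0.002 -0.001  0.047 -0.     0.001 -0.002]
side [array([157., 270.]), array([162., 258.]), array([173., 223.])]
top [array([239., 241.]), array([244., 244.]), array([253., 253.])]
```

View pics/both4.png

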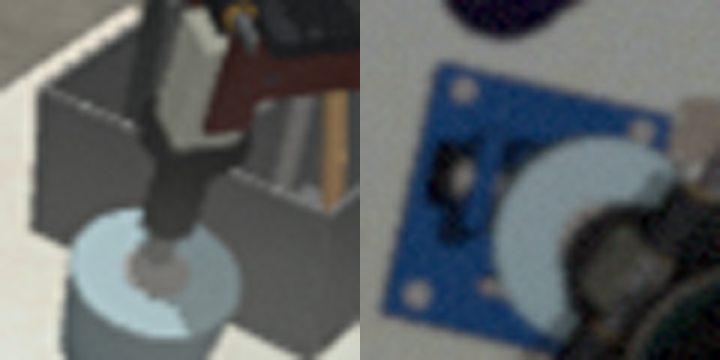

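The nose is over the disc, at about (157,262) in the left half. Pressing now.

```bash
python3 -m creep '[[0.001,0,0.004,0,0,0],[0.001,0,0.008,0,0,0],[0.001,0,0.012,0,0,0],[0.001,0,0.016,0,0,0],[0.001,0,0.02,0,0,0],[0.001,0,0.024,0,0,0],[0.001,0,0.028,0,0,0],[0.001,0,0.031,0,0,0],[0.001,0,0.034,0,0,0],[0.001,0,0.034,0,0,0],[0.001,0,0.034,0,0,0]]'
python3 -c "
from h import *
for _ in range(4):
    optics.camera('top');s=ctrl.state();print(s['wrist_force'].round(2)@n,delta(*press(-6)))"
```

```text
clock: 10.58
tool_pos: [545.2, -232.9, 326.7]
tool_rot: [167.2, -3.8, 58.3]
wrist_force: [-1.4, 0.1, 0.2]
width: 30.0
gripper_force: 30.0
1.0788183457406544 [ 0.001 -0.001  0.014 -0.     0.001 -0.002]
1.4047059658986079 [ 0.001 -0.001  0.014  0.     0.001 -0.002]
0.9382556622257536 [ 0.001 -0.001  0.014  0.     0.001 -0.002]
-0.5218025531806091 [ 0.001 -0.001  0.014 -0.     0.001 -0.002]
```

```bash
python3 -m creep '[[0,0,0.003,0,0,0],[0,0,0.006,0,0,0],[0,0,0.009,0,0,0],[0,0,0.012,0,0,0],[0,0,0.015,0,0,0],[0,0,0.017,0,0,0],[0,0,0.017,0,0,0],[0,0,0.017,0,0,0],[0,0,0.017,0,0,0],[0,0,0.017,0,0,0]]'
python3 -c "
from h import *
f=[]
for _ in range(8):
    optics.camera('top');s=ctrl.state();f.append(s['wrist_force']@n)
print(np.round(f,1),np.mean(f),delta(*press(-6)))"
```

```text
clock: 11.62
tool_pos: [546.4, -233.3, 321.7]
tool_rot: [167.2, -3.8, 58.3]
wrist_force: [-2.1, 0.9, 3.2]
width: 29.7
gripper_force: 30.0
[2.5 3.3 3.2 3.  3.9 3.  2.9 3. ] 3.093303240487593 [ 0.001 -0.001 -0.003  0.     0.001 -0.002]
```

About 4.9 N, so the nose is roughly 5.7 mm in. Holding, then retracting.

```bash
python3 -m creep '[[0,0,0,0,0,0],[0,0,0,0,0,0],[0,0,0,0,0,0],[0,0,0,0,0,0],[0,0,0,0,0,0],[0,0,0,0,0,0],[0,0,0,0,0,0],[0,0,0,0,0,0],[0,0,0,0,0,0],[0,0,0,0,0,0],[0,0,0,0,0,0],[0,0,0,0,0,0],[0,0,0,0,0,0],[0,0,0,0,0,0],[0,0,0,0,0,0],[0,0,0,0,0,0],[0,0,0,0,0,0],[0,0,0,0,0,0],[0,0,0,0,0,0],[0,0,0,0,0,0]]'
python3 -m creep '[[0,0,0,0,0,0],[0,0,0,0,0,0],[0,0,0,0,0,0],[0,0,0,0,0,0],[0,0,0,0,0,0],[0,0,0,0,0,0],[0,0,0,0,0,0],[0,0,0,0,0,0],[0,0,0,0,0,0],[0,0,0,0,0,0],[0,0,0,0,0,0],[0,0,0,0,0,0]]'
python3 -m creep '[[0,0,-0.01,0,0,0],[0,0,-0.02,0,0,0],[0,0,-0.04,0,0,0],[0,0,-0.07,0,0,0],[0,0,-0.11,0,0,0],[0,0,-0.15,0,0,0],[0,0,-0.19,0,0,0],[0,0,-0.22,0,0,0],[0,0,-0.22,0,0,0],[0,0,-0.22,0,0,0]]'
python3 - <<'E'
from h import *
m=(np.array([555.,-25,386]),down(58));print(delta(*m))
a=(np.array([562.5,183.2,386]),down(58));print(delta(*a,base=m))
E
```

```text
clock: 13.68
tool_pos: [546.5, -233.3, 321.6]
tool_rot: [167.2, -3.8, 58.3]
wrist_force: [-2.6, 1.2, 3.4]
width: 30.1
gripper_force: 30.0
clock: 14.68
tool_pos: [546.4, -233.3, 321.6]
tool_rot: [167.2, -3.8, 58.3]
wrist_force: [-2.0, 1.1, 2.5]
width: 29.6
gripper_force: 30.0
clock: 15.52
tool_pos: [531.9, -229.5, 386.5]
tool_rot: [167.1, -3.8, 58.3]
wrist_force: [-0.3, -0.2, -2.3]
width: 30.2
gripper_force: 30.0
[ 0.619 -0.295 -0.023  0.143 -0.043 -0.002]
[ 0.602 -0.347 -0.     0.     0.     0.   ]
```

```bash
python3 -m creep '[[0.06,-0.03,0,0.014,-0.004,0],[0.12,-0.06,0,0.028,-0.008,0],[0.18,-0.09,0,0.042,-0.012,0],[0.24,-0.12,0,0.056,-0.016,0],[0.3,-0.15,-0.01,0.07,-0.02,0],[0.36,-0.18,-0.01,0.085,-0.025,-0.001],[0.42,-0.21,-0.015,0.1,-0.03,-0.001],[0.48,-0.235,-0.02,0.115,-0.035,-0.002],[0.54,-0.265,-0.023,0.13,-0.04,-0.002],[0.6,-0.29,-0.023,0.143,-0.043,-0.002],[0.619,-0.295,-0.023,0.143,-0.043,-0.002],[0.619,-0.295,-0.023,0.143,-0.043,-0.002]]'
python3 -m creep '[[0.06,-0.035,0,0,0,0],[0.12,-0.07,0,0,0,0],[0.18,-0.105,0,0,0,0],[0.24,-0.14,0,0,0,0],[0.3,-0.175,0,0,0,0],[0.36,-0.21,0,0,0,0],[0.42,-0.243,0,0,0,0],[0.48,-0.277,0,0,0,0],[0.54,-0.312,0,0,0,0],[0.59,-0.34,0,0,0,0],[0.602,-0.347,0,0,0,0],[0.602,-0.347,0,0,0,0],[0.602,-0.347,0,0,0,0],[0.602,-0.347,0,0,0,0]]'
python3 - <<'E'
from h import *
z=[]
for _ in range(5): optics.camera("top");z.append(ctrl.state()["tool_pos"])
print(np.round(z,1)); print(delta(np.array([562.5,183.2,160]),down(58)))
E
```

```text
clock: 16.52
tool_pos: [555.2, -23.6, 384.3]
tool_rot: [-179.8, 0.0, 58.2]
wrist_force: [0.9, -0.9, -1.6]
width: 29.8
gripper_force: 30.0
clock: 17.68
tool_pos: [562.2, 182.1, 385.4]
tool_rot: [-179.9, 0.1, 58.0]
wrist_force: [0.2, -0.4, -2.3]
width: 29.9
gripper_force: 30.0
[[562.2 182.2 385.5]
 [562.3 182.3 385.5]
 [562.3 182.5 385.6]
 [562.3 182.7 385.6]
 [562.2 182.8 385.6]]
[ 0.002  0.001  0.752 -0.001  0.    -0.   ]
```

```bash
python3 -m creep '[[0.002,0.001,0.06,0,0,0],[0.002,0.001,0.12,0,0,0],[0.002,0.001,0.18,0,0,0],[0.002,0.001,0.24,0,0,0],[0.002,0.001,0.3,0,0,0],[0.002,0.001,0.36,0,0,0],[0.002,0.001,0.42,0,0,0],[0.002,0.001,0.48,0,0,0],[0.002,0.001,0.53,0,0,0],[0.002,0.001,0.58,0,0,0],[0.002,0.001,0.62,0,0,0],[0.002,0.001,0.66,0,0,0],[0.002,0.001,0.7,0,0,0],[0.002,0.001,0.73,0,0,0],[0.002,0.001,0.76,0,0,0],[0.002,0.001,0.79,0,0,0],[0.002,0.001,0.82,0,0,0],[0.002,0.001,0.84,0,0,0],[0.002,0.001,0.84,0,0,0],[0.002,0.001,0.84,0,0,0]]'
python3 -c "
from h import *
for _ in range(3):
    optics.camera('top');s=ctrl.state();print(s['wrist_force'].round(2),s['tool_pos'].round(1))"
```

```text
clock: 19.6
tool_pos: [562.3, 184.0, 133.3]
tool_rot: [-179.9, 0.0, 58.0]
wrist_force: [0.2, -0.8, -1.4]
width: 30.2
gripper_force: 30.0
[-1.05 -0.54 -1.76] [562.6 184.1 133.7]
[ 0.11  0.31 -1.99] [562.8 184.2 134. ]
[-0.19 -0.77 -0.51] [562.9 184.2 134.1]
```

Free in the hole. I'll ease down to the rim, feeling for contact.

```bash
python3 -m creep '[[0,0,0.006,0,0,0],[0,0,0.012,0,0,0],[0,0,0.018,0,0,0],[0,0,0.023,0,0,0],[0,0,0.027,0,0,0],[0,0,0.03,0,0,0],[0,0,0.03,0,0,0],[0,0,0.03,0,0,0]]'
python3 -c "
from h import *
for _ in range(4):
    optics.camera('top');s=ctrl.state();print(s['wrist_force'].round(2),s['tool_pos'].round(1))"
```

```text
clock: 20.42
tool_pos: [562.3, 184.1, 124.4]
tool_rot: [-179.9, 0.0, 58.0]
wrist_force: [0.4, 0.7, -2.1]
width: 29.8
gripper_force: 30.0
[-0.26  0.35 -1.18] [562.4 184.1 124.5]
[-0.32  0.38 -1.81] [562.4 184.1 124.5]
[-1.01 -0.04 -1.67] [562.4 184.1 124.6]
[-0.61  0.47 -1.67] [562.4 184.1 124.6]
```

```bash
python3 -m creep '[[0,0,0.002,0,0,0],[0,0,0.004,0,0,0],[0,0,0.004,0,0,0],[0,0,0.004,0,0,0],[0,0,0.004,0,0,0]]'
python3 -c "
from h import *
for _ in range(4):
    optics.camera('top');s=ctrl.state();print(s['wrist_force'].round(2),s['tool_pos'].round(1))"
```

```text
clock: 21.03
tool_pos: [562.5, 184.1, 123.6]
tool_rot: [-179.9, 0.0, 58.0]
wrist_force: [-1.2, 1.0, 2.4]
width: 29.9
gripper_force: 30.0
[-1.83 -0.29  3.85] [562.5 184.1 123.6]
[-1.   -0.52  3.34] [562.5 184.1 123.6]
[-1.3  -0.1   2.82] [562.5 184.1 123.6]
[-1.02 -0.55  3.81] [562.5 184.1 123.6]
```

The flange is on the rim (force up about 5 N). Releasing and backing off.

```bash
python3 -m creep '[[0,0,0,0,0,0],[0,0,0,0,0,0],[0,0,0,0,0,0],[0,0,0,0,0,0],[0,0,0,0,0,0],[0,0,0,0,0,0],[0,0,0,0,0,0],[0,0,0,0,0,0],[0,0,0,0,0,0],[0,0,0,0,0,0]]' 0
python3 -m creep '[[0,0,-0.05,0,0,0],[0,0,-0.1,0,0,0],[0,0,-0.15,0,0,0],[0,0,-0.2,0,0,0],[0,0,-0.27,0,0,0],[0,0,-0.35,0,0,0],[0,0,-0.45,0,0,0],[0,0,-0.55,0,0,0],[0,0,-0.65,0,0,0],[0,0,-0.65,0,0,0],[-0.6,0,-0.65,0,0,0],[-0.6,0,-0.65,0,0,0],[-0.6,0,-0.65,0,0,0],[-0.6,0,-0.65,0,0,0],[-0.6,0,-0.65,0,0,0],[-0.6,0,-0.65,0,0,0]]'
python3 - <<'E'
from h import *
for n_ in ("side","top"):
    c=optics.camera(n_);P=cloud(c);q=P[(c["range_z"]>0)&np.all((P>[500,110,160])&(P<[620,250,190]),-1)]
    print(n_,len(q),q.mean(0).round(1),np.median(q[:,2]),cv2.minAreaRect(q[:,:2].astype(np.float32)) if len(q) else 0)
    if n_=="side": cv2.imwrite("pics/s5.png",cv2.resize(c["img"][110:330,160:360,::-1],None,fx=2.7,fy=2.7,interpolation=cv2.INTER_CUBIC))
E
```

```text
clock: 22.07
tool_pos: [562.4, 184.1, 123.3]
tool_rot: [-179.9, 0.0, 58.0]
wrist_force: [0.1, 0.1, 1.1]
width: 87.8
gripper_force: 0.0
clock: 23.4
tool_pos: [465.1, 29.0, 318.0]
tool_rot: [-179.9, 0.1, 57.9]
wrist_force: [-0.2, 0.3, 1.0]
width: 87.7
gripper_force: 0.0
side 146 [561.5 188.7 171.6] 172.3180572409961 ((563.8512573242188, 186.04791259765625), (37.2373046875, 33.43088150024414), 53.97687530517578)
top 161 [564.1 183.6 172.2] 172.351890887428 ((564.216552734375, 183.83021545410156), (37.70039367675781, 29.690860748291016), 59.55506896972656)
```

View pics/s5.png

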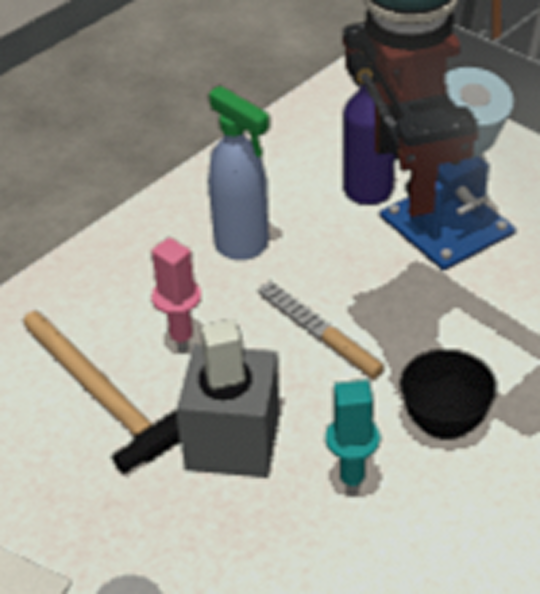

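The meter stands upright in the holder at (225,365), back where it started. The gripper is clear and nothing else has moved.

```bash
python3 -c "
from station import ticket;print(ticket.sign_off())"
```

```text
the job is handed in; nothing more can be done
None
```

The job is handed in: I pressed the meter on the steel test spot at about 4.9 N (nose roughly 5.7 mm in, estimated from wrist force) and held it still for over 3 s. It is now back upright in its holder, flange on the rim, with the gripper clear; in the last picture nothing else on the bench looked moved. The sign-off gave no verdict.

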